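# Set up a drawer front for painting

### The job

Get the little drawer front ready for painting: lay the two wooden blocks on the paint board and put the drawer front on top of them, flat, centred on the board and along its long side, with a block crosswise under each end, about 2 cm in from the end and centred under the front's width. Feel which of the three tins is the full one and stand it in the middle of the round drip tray, with the brush laid flat across the middle of its lid at the brush's balance point. The two empty tins belong where they stand now.

Things in the scene. Friction and masses are not known exactly. Their poses are not given: they have to be found in the camera images.
- paint_board: Fixed rectangular brown sheet with a few dried white paint drips, lying flat on the bench: 170 mm (its x axis) by 270 mm (its y axis, the long side), 6 mm thick. Origin: centre of the underside; the blocks stand on its top, 6 mm above the origin.
- drip_tray: Fixed shallow round metal tray on the bench: 104 mm outer diameter, 96 mm free inside, rim 8 mm high, floor 3 mm thick. Origin: centre of the underside; the full tin goes in its middle, its foot 3 mm above the origin.
- block_1: One of two identical wooden riser blocks, 90 mm long (its x axis) by 36 mm wide (y) by 36 mm high, about 80 g, lying flat. Origin: centre of the underside, z up. Either block may go to either end.
- block_2: One of two identical wooden riser blocks, 90 mm long (its x axis) by 36 mm wide (y) by 36 mm high, about 80 g, lying flat. Origin: centre of the underside, z up. Either block may go to either end.
- drawer_front: Small bare-wood drawer front lying flat: 200 mm long (its x axis), 55 mm wide (y), 16 mm thick, about 120 g, with two small drilled holes 96 mm apart; either end may go to either side. Origin: centre of the underside, z up. It is to lie on the blocks with its x axis along the paint board's y axis.
- brush: Flat paint brush lying on its flat side, about 175 mm long, 60 g: grey bristles 41 mm wide and 45 mm long towards its +x, a steel ferrule 42 mm wide (y), 30 mm long (x) and 14 mm thick, a wooden handle 12 mm thick and 18 to 28 mm wide towards -x. Origin: at the balance point, under the middle of the ferrule, at the level of the flat underside, z up. It may point any way on the tin.
- tin_1: One of three identical closed paint tins standing upright, told apart only by where they stand. Diameter 66 mm, height 74 mm, flat rim and lid on top. Origin: centre of the underside, z up. One of the three is full (340 to 460 g), the other two are empty (60 to 80 g); which is which can only be felt by lifting.
- tin_2: One of three identical closed paint tins standing upright, told apart only by where they stand. Diameter 66 mm, height 74 mm, flat rim and lid on top. Origin: centre of the underside, z up. One of the three is full (340 to 460 g), the other two are empty (60 to 80 g); which is which can only be felt by lifting.
- tin_3: One of three identical closed paint tins standing upright, told apart only by where they stand. Diameter 66 mm, height 74 mm, flat rim and lid on top. Origin: centre of the underside, z up. One of the three is full (340 to 460 g), the other two are empty (60 to 80 g); which is which can only be felt by lifting.
There are look-alikes about, which are no part of the job. Leave any red look-alike of the brush alone.

How it is judged:
At the end, for the whole second after the job is handed in: Blocks flat on board, 47-77 mm either side of the front's middle, within 15 mm of its centre line, square to 0.2 rad. Front level on both, within 15 mm and 0.15 rad of the board. Full tin (over 2.4 N) within 13 mm of tray centre, brush flat on it within 15 mm. Empties upright, shifted under 30 mm (z of block_1 in the frame of paint_board between 0.002 and 0.01 m and angle between each of block_1, block_2's own z axis and vertical below 0.08 rad and angle between the x axis of each of block_1, block_2 and the y axis of drawer_front, either way round below 0.2 rad and y of block_1 in the frame of drawer_front between -0.015 and 0.015 m and z of block_2 in the frame of paint_board between 0.002 and 0.01 m and y of block_2 in the frame of drawer_front between -0.015 and 0.015 m and ((x of block_1 in the frame of drawer_front between 0.047 and 0.077 m and x of block_2 in the frame of drawer_front between -0.077 and -0.047 m) or (x of block_1 in the frame of drawer_front between -0.077 and -0.047 m and x of block_2 in the frame of drawer_front between 0.047 and 0.077 m)) and z of drawer_front in the frame of paint_board between 0.038 and 0.046 m and angle between each of drawer_front, tin_1, tin_2, tin_3's own z axis and vertical below 0.06 rad and horizontal distance between drawer_front and paint_board below 0.015 m and angle between the x axis of drawer_front and the y axis of paint_board, either way round below 0.15 rad and angle between brush's own z axis and vertical below 0.1 rad and linear speed of each of block_1, block_2, drawer_front, brush, tin_1, tin_2, tin_3 below 0.02 m/s and ((contact force between tin_1 and drip_tray above 2.4 N and horizontal distance between tin_1 and drip_tray below 0.013 m and z of tin_1 in the frame of drip_tray between 0 and 0.006 m and horizontal distance between brush and tin_1 below 0.015 m and z of brush in the frame of tin_1 between 0.07 and 0.079 m and distance of each of tin_2, tin_3 from where it was at the start of the episode below 0.03 m) or (contact force between tin_2 and drip_tray above 2.4 N and horizontal distance between tin_2 and drip_tray below 0.013 m and z of tin_2 in the frame of drip_tray between 0 and 0.006 m and horizontal distance between brush and tin_2 below 0.015 m and z of brush in the frame of tin_2 between 0.07 and 0.079 m and distance of each of tin_1, tin_3 from where it was at the start of the episode below 0.03 m) or (contact force between tin_3 and drip_tray above 2.4 N and horizontal distance between tin_3 and drip_tray below 0.013 m and z of tin_3 in the frame of drip_tray between 0 and 0.006 m and horizontal distance between brush and tin_3 below 0.015 m and z of brush in the frame of tin_3 between 0.07 and 0.079 m and distance of each of tin_1, tin_2 from where it was at the start of the episode below 0.03 m))); the robot touches nothing.
It also fails if it takes over 144 s, if anything falls off the work surface, if the arm or the gripper's body presses on something with over 40 N, if the wrist force passes 120 N, or if a joint passes its speed limit or range.

### The arm

A 6-joint arm with a two-finger parallel gripper is mounted at the origin on the work surface. World frame = base frame: x ahead of the robot, y to its left, z up, the work surface at z = 0. Lengths are in m, angles in rad, forces in N, time in s.
With the tool pointing down it reaches from about 0.35 to 0.8 m from the base axis. Payload 7.3 kg.
Tool frame: the origin (TCP) lies between the finger pads; the fingertips stand 25 mm ahead of it and the grasp point (between the pads) lies 6 mm ahead of it (r.tip_extent is the distance from the TCP to the fingertips, in m); z points along the fingers, y is the line along which they close (so a half turn about z gives the same grasp; the last joint's range is limited). The gripper opens to 85 mm and grips with 20 to 120 N. Pads are 22 mm wide; open, the fingers measure 114 mm over their backs; the gripper's body (76 mm by 85 mm) begins 54 mm behind the grasp point. The pads swing forward as they close: fully open they stand 13 mm farther back than shut.
Start: joints at [-1.411, 0.342, 1.524, -0, 1.275, -0.146], TCP at [0.158, -0.501, 0.256] pointing down, gripper open.
Joint ranges: [-2.53, 2.53], [-0.77, 2.02], [0.04, 2.7], [-1, 4.14], [0.28, 2.66], [-3.11, 3.11]. Speed limits (rad/s): [2.57, 2.57, 3.14, 3.14, 3.14, 3.14].

### API

Orientations are given as a unit quaternion [x, y, z, w].
In Python, from workcell import r, command_gripper, optics gives the robot as it stands. The module is installed in compiled form; this text tells all that it offers. Calls block until the motion is done:
- r.reach(position, orientation): joint-space move of the TCP to a pose.
- r.move_straight(position, orientation=None, speed=0.15, max_force=None): straight line of the TCP; orientation=None keeps the orientation; speed is the mean speed in m/s. With max_force (N) it stops when the force on the tool has changed by that much, and returns True; else False.
- r.movej(angles): joint-space move.
- command_gripper(opening, force=None): finger opening in m; force is the grip in N (None keeps the last); returns when the fingers have stopped.
- r.hold(seconds).
- r.solve_ik(position, orientation): joint angles nearest the present ones, or None.
- r.read_state(): the state.
- optics.get_image(name): name is "scene" or "top" or "wrist"; returns (picture, depth): 400x640x3 uint8, red, green, blue; 400x640 float32, m along the optical axis (not along the pixel's ray), 0 where there is no reading.
- optics.camera_model(name): a dict with "K" (3x3 intrinsics, pixels), "R" (3x3) and "t" (3): a world point X has camera coordinates R X + t; the wrist camera has in their place "tool_from_camera" (4x4, takes a point from camera to tool coordinates, whose origin is the TCP and whose axes are the flange's). Camera axes: x right, y down, z forward; pixel columns grow to the right and rows downward; lengths in m; the calibration is good to about 2 mm. A picture is of the moment at which its call begins: read the wrist's pose just before it. camera_model takes no time and is no camera call.
A pose or a line that the arm cannot do raises r.PlanningError and nothing moves.
- r.finish_job(): hands the job in; it is judged then, once.
The state is a dict: "time_s": time; "joint_positions": joint angles; "dq": joint speeds; "tau": joint torques, N m; "eef_pos": TCP position; "eef_rot": TCP orientation; "contact_force": force on the tool from outside, world axes, zero at the start; "torque": the same for the moment, N m; "grip_width": finger opening in m; "grip_force": force on a finger pad.
Only numpy, scipy, OpenCV 4.12 (cv2) and the standard library are available. Lean on these libraries where they do the work, as an engineer would, in place of code of your own. Each camera call takes 0.05 s, during which the arm holds its last target. There are 200 camera calls.

## Working session

There is one attempt and no reset: what is moved stays moved. The work goes in short steps, each a Python script; the robot and the scene stay as the last script left them, time stands still between calls to the robot, and variables do not carry over. Pictures are saved under pics/ and viewed, at most 14 in all, crops included, and the job is handed in when it is done.

```bash
mkdir -p pics; cat > h.py <<'E'
import numpy as np, cv2
from workcell import r, command_gripper, optics
def cloud(name):
    p,d=optics.get_image(name); m=optics.camera_model(name); K=np.array(m["K"])
    v,u=np.mgrid[:d.shape[0],:d.shape[1]]
    c=np.stack([(u-K[0,2])/K[0,0]*d,(v-K[1,2])/K[1,1]*d,d],-1)
    X=(c-np.array(m["t"]))@np.array(m["R"])
    X[d==0]=np.nan
    return p,X
E
python3 - <<'E'
from h import *
for n in("top","scene"):
    p,X=cloud(n); cv2.imwrite(f"pics/{n}0.png",p[...,::-1]); np.savez(f"{n}0.npz",p=p,X=X)
print(r.read_state()["time_s"])
E
```

```text
0.1
```

View pics/top0.png

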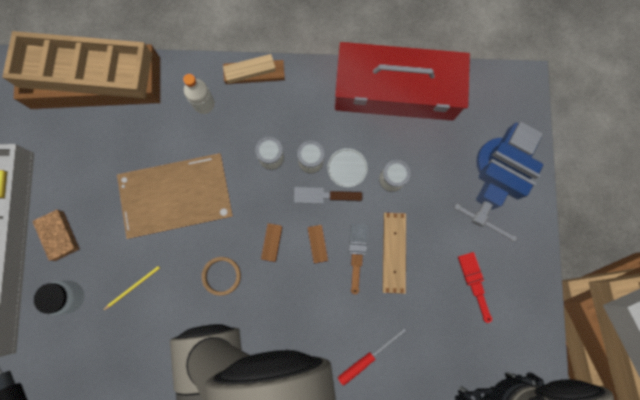

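View pics/scene0.png

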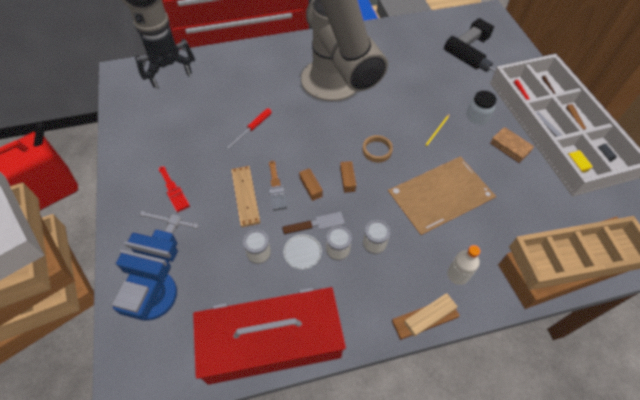

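The top view shows three tins at (269,152), (311,155) and (397,174), with the tray at (348,168) and the board at (175,195). The blocks are at (272,243) and (318,243), and the drawer front is at (395,252). For the brush there are three candidates:
- (357,258) has bristles, a ferrule and a wooden handle, so it fits.
- (328,195) is a scraper.
- (475,285) is the red look-alike, to be left alone.

Next I'll measure these and confirm with one crop.

```bash
python3 - <<'E'
from h import *
f=np.load("top0.npz");p,X=f["p"],f["X"]
cv2.imwrite("pics/crop1.png",cv2.resize(p[130:310,240:430,::-1],None,fx=4,fy=3.3,interpolation=cv2.INTER_CUBIC)[:600,:800])
z=X[...,2]
print("table z",np.nanmedian(z[100:130,200:330]))
m=((z>0.0035)&(z<0.3)).astype(np.uint8); m[320:]=0
n,l,s,c=cv2.connectedComponentsWithStats(m,connectivity=4)
for i in range(1,n):
    if s[i,4]<60: continue
    q=X[l==i]; (cx,cy),(w,h),a=cv2.minAreaRect((q[:,:2]*1000).astype(np.float32))
    print(c[i].round(),s[i,4],"xy",round(cx),round(cy),"wh",round(w),round(h),"a",round(a,1),"mean",(q[:,:2].mean(0)*1000).round(),"z",(np.percentile(q[:,2],[5,50,95])*1000).round(1))
E
```

```text
table z -0.0004632250517933031
[80. 71.] 10228 xy 850 452 wh 151 411 a 1.9 mean [840. 415.] z [ 19.3  86.7 125.2]
[401.  81.] 9052 xy 845 -397 wh 362 152 a 86.5 mean [ 834. -377.] z [ 30.7 105.  109.5]
[254.  70.] 1352 xy 890 0 wh 61 162 a 8.4 mean [884.  -3.] z [10.6 36.6 41.8]
[197.  94.] 817 xy 805 151 wh 103 57 a 69.5 mean [788. 123.] z [ 15.9  96.3 149.3]
[505. 172.] 4541 xy 620 -633 wh 187 324 a 72.7 mean [ 609. -619.] z [ 21.9 109.1 144.4]
[269. 153.] 722 xy 657 -54 wh 66 66 a 46.9 mean [651. -56.] z [18.2 71.3 75.7]
[310. 157.] 711 xy 657 -159 wh 65 81 a 70.3 mean [ 645. -157.] z [17.6 71.5 75.5]
[ 13. 224.] 4454 xy 443 575 wh 422 81 a 6.6 mean [464. 560.] z [ 8.4 44.1 75.3]
[354. 158.] 132 xy 654 -270 wh 100 51 a 48.7 mean [ 659. -270.] z [ 3.9  6.4 11.2]
[173. 196.] 5667 xy 550 190 wh 172 274 a 13.9 mean [549. 189.] z [3.8 5.9 9. ]
[394. 175.] 732 xy 614 -368 wh 65 81 a 87.8 mean [ 603. -364.] z [17.6 71.5 75.6]
[339. 179.] 89 xy 605 -237 wh 95 34 a 64.7 mean [ 603. -234.] z [ 3.8  6.4 10.5]
[323. 195.] 783 xy 559 -204 wh 173 44 a 88.6 mean [ 559. -194.] z [ 4.7  9.5 17.6]
[ 55. 235.] 1472 xy 442 478 wh 123 82 a 28.8 mean [439. 465.] z [ 9.5 28.9 32.4]
[394. 252.] 1815 xy 420 -374 wh 62 203 a 89.0 mean [ 418. -372.] z [11.3 15.5 19. ]
[271. 242.] 582 xy 435 -66 wh 40 95 a 78.5 mean [433. -67.] z [24.  35.3 38.6]
[357. 253.] 856 xy 402 -280 wh 43 178 a 88.5 mean [ 415. -280.] z [ 7.8 11.8 15.7]
[317. 244.] 554 xy 436 -180 wh 96 38 a 11.5 mean [ 433. -180.] z [31.4 35.4 38.7]
[474. 281.] 887 xy 338 -573 wh 168 46 a 12.7 mean [ 353. -572.] z [ 7.4 12.2 16.2]
[220. 276.] 502 xy 350 55 wh 92 93 a 1.9 mean [349.  56.] z [ 7.3 22.7 26.1]
[132. 287.] 185 xy 318 273 wh 8 159 a 40.3 mean [318. 272.] z [ 4.1  6.6 10.7]
[ 58. 298.] 1414 xy 291 426 wh 75 76 a 46.0 mean [291. 417.] z [15.1 81.6 86.9]
```

View pics/crop1.png

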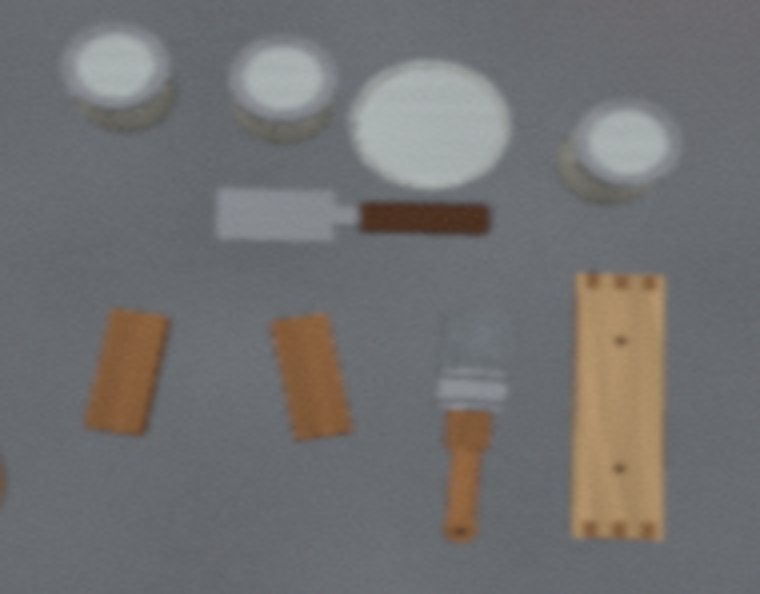

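The crop confirms it: the brush has its bristles up (+x), the drawer front has two drilled holes, and the two blocks and three tins match. Next I'll refine the poses from the top faces in both cameras.

```bash
cat > meas.py <<'E'
from h import *
# approx centre xy, z band, radius
O={"b1":(.433,-.067,.031,.041,.06),"b2":(.433,-.180,.031,.041,.06),"front":(.419,-.373,.011,.022,.13),
"brush":(.405,-.280,.007,.022,.11),"t1":(.648,-.056,.066,.08,.045),"t2":(.642,-.157,.066,.08,.045),"t3":(.602,-.365,.066,.08,.045),"board":(.55,.19,.002,.012,.17)}
def main(tag="0"):
  for n in("top","scene"):
    f=np.load(f"{n}{tag}.npz");p,X=f["p"],f["X"]
    for k,(x,y,a,b,R) in O.items():
        m=(X[...,2]>a)&(X[...,2]<b)&(np.hypot(X[...,0]-x,X[...,1]-y)<R)
        m=cv2.morphologyEx(m.astype(np.uint8),cv2.MORPH_OPEN,np.ones((2,2)))
        N,l,s,_=cv2.connectedComponentsWithStats(m); m=l==1+s[1:,4].argmax()
        q=X[m][:,:2]*1000; c=q.mean(0); w,v=np.linalg.eigh(np.cov(q.T)); d=v[:,1]*np.sign(v[0,1]); ex=(q-c)@v
        lo,hi=np.percentile(ex,1,axis=0),np.percentile(ex,99,axis=0); mid=c+v@((lo+hi)/2)
        print(n,k,"mean",c.round(1),"mid",mid.round(1),"yaw",np.degrees(np.arctan2(d[1],d[0])).round(1),"ext",(hi-lo).round(),len(q))
    hsv=cv2.cvtColor(p,cv2.COLOR_RGB2HSV)
    m=(hsv[...,1]<40)&(hsv[...,2]>135)&(np.hypot(X[...,0]-.63,X[...,1]+.255)<.07)&(X[...,2]<.02)
    q=X[m][:,:2]*1000; print(n,"tray",q.mean(0).round(1),((np.percentile(q,99,axis=0)+np.percentile(q,1,axis=0))/2).round(1),np.ptp(q,axis=0).round(),len(q))
if __name__=="__main__": main()
E
python3 meas.py; python3 -c "
from h import *
print(r.tip_extent,r.read_state())"
```

```text
top b1 mean [nan nan] mid [nan nan] yaw nan ext [nan nan] 533
top b2 mean [nan nan] mid [nan nan] yaw nan ext [nan nan] 529
top front mean [nan nan] mid [nan nan] yaw nan ext [nan nan] 1728
top brush mean [nan nan] mid [nan nan] yaw nan ext [nan nan] 933
top t1 mean [nan nan] mid [nan nan] yaw nan ext [nan nan] 556
top t2 mean [nan nan] mid [nan nan] yaw nan ext [nan nan] 557
top t3 mean [nan nan] mid [nan nan] yaw nan ext [nan nan] 570
top board mean [nan nan] mid [nan nan] yaw nan ext [nan nan] 6509
top tray [ 636.  -253.8] [ 635.2 -253.7] [107. 105.] 1249
scene b1 mean [nan nan] mid [nan nan] yaw nan ext [nan nan] 238
scene b2 mean [ 439.  -177.6] mid [ 435.6 -172.3] yaw 8.3 ext [45. 87.] 224
scene front mean [ 429.2 -368.9] mid [ 421.6 -368.8] yaw -0.7 ext [ 53. 193.] 993
scene brush mean [nan nan] mid [nan nan] yaw nan ext [nan nan] 517
scene t1 mean [nan nan] mid [nan nan] yaw nan ext [nan nan] 452
scene t2 mean [nan nan] mid [nan nan] yaw nan ext [nan nan] 477
scene t3 mean [nan nan] mid [nan nan] yaw nan ext [nan nan] 478
scene board mean [nan nan] mid [nan nan] yaw nan ext [nan nan] 5147
scene tray [ 631.9 -251.8] [ 631.4 -251.3] [111. 109.] 1135
0.025 {'time_s': 0.1, 'joint_positions': array([-1.41100916e+00,  3.42684189e-01,  1.52488850e+00, -6.65823994e-06,
        1.27540483e+00, -1.46021532e-01]), 'dq': array([-0.00079157, -0.00284506, -0.00197743, -0.00054901, -0.00079096,
       -0.00215817]), 'tau': array([ 1.19432047e-03, -4.34449089e+01, -2.46489143e+01, -1.26018299e-04,
        4.64193028e-03,  5.73792022e-06]), 'eef_pos': array([ 0.15801779, -0.50033075,  0.25569078]), 'eef_rot': array([ 9.88332503e-01,  1.52310159e-01, -7.95005132e-06, -6.92397031e-04]), 'contact_force': array([ 0.36007593, -0.64584285,  0.42396561]), 'torque': array([-0.02611271,  0.01988866, -0.04363775]), 'grip_force': 0.0, 'grip_width': 0.08552507587872037}
```

```bash
sed -i 's/m=l==1+s\[1:,4\].argmax()/m=(l==1+s[1:,4].argmax())\&np.isfinite(X[...,2])/' meas.py; python3 meas.py
```

```text
top b1 mean [431.4 -68.3] mid [432.1 -67.3] yaw -8.7 ext [33. 87.] 532
top b2 mean [ 431.3 -182.2] mid [ 432.  -182.8] yaw 11.4 ext [37. 87.] 527
top front mean [ 415.3 -374.9] mid [ 415.6 -376.5] yaw -1.3 ext [ 57. 196.] 1725
top brush mean [ 401.7 -365.1] mid [ 402.2 -368.7] yaw -0.3 ext [ 43. 160.] 931
top t1 mean [654.8 -56.7] mid [655.3 -55.7] yaw -7.0 ext [60. 61.] 553
top t2 mean [ 648.4 -159.3] mid [ 651.2 -160.1] yaw -35.7 ext [60. 69.] 554
top t3 mean [ 605.4 -370.8] mid [ 609.8 -378.6] yaw -65.2 ext [60. 82.] 569
top board mean [546.8 186.7] mid [548.4 186.6] yaw -76.4 ext [166. 264.] 6489
top tray [ 636.  -253.8] [ 635.2 -253.7] [107. 105.] 1249
scene b1 mean [441.1 -64. ] mid [432.3 -58.6] yaw -10.2 ext [42. 97.] 237
scene b2 mean [ 439.  -177.6] mid [ 435.6 -172.3] yaw 8.3 ext [45. 87.] 224
scene front mean [ 429.2 -368.9] mid [ 421.6 -368.8] yaw -0.7 ext [ 53. 193.] 993
scene brush mean [ 424.7 -276.4] mid [ 405.3 -274.8] yaw -3.4 ext [ 40. 166.] 516
scene t1 mean [659.8 -51.3] mid [652.7 -44.8] yaw -49.8 ext [59. 79.] 449
scene t2 mean [ 653.2 -153.6] mid [ 645.3 -148.6] yaw -43.9 ext [60. 78.] 476
scene t3 mean [ 610.7 -364.3] mid [ 608.5 -364.5] yaw -21.2 ext [59. 62.] 477
scene board mean [550.  189.2] mid [529.1 193.8] yaw -82.5 ext [258. 299.] 5126
scene tray [ 631.9 -251.8] [ 631.4 -251.3] [111. 109.] 1135
```

```bash
cat >> h.py <<'E'
from scipy.spatial.transform import Rotation as Ro
def q_yaw(psi): return (Ro.from_euler('z',psi)*Ro.from_euler('x',np.pi)).as_quat()
def pick_q(x,y,z,psi):
    best=None
    for k in(-1,0,1,2):
        q=q_yaw(psi+k*np.pi); j=r.solve_ik([x,y,z],q)
        if j is not None and (best is None or abs(j[5])<best[0]): best=(abs(j[5]),q)
    return best[1]
def wcloud():
    s=r.read_state(); p,d=optics.get_image("wrist"); m=optics.camera_model("wrist"); K=np.array(m["K"]); T=np.array(m["tool_from_camera"])
    v,u=np.mgrid[:d.shape[0],:d.shape[1]]
    c=np.stack([(u-K[0,2])/K[0,0]*d,(v-K[1,2])/K[1,1]*d,d],-1)
    X=(c@T[:3,:3].T+T[:3,3])@Ro.from_quat(s["eef_rot"]).as_matrix().T+s["eef_pos"]
    X[d==0]=np.nan
    return p,X
E
python3 - <<'E'
from h import *
print(optics.camera_model("wrist"))
ims=[]
for i,(x,y) in enumerate([(.42,-.3),(.42,-.12),(.55,.19),(.6,-.11),(.58,-.3)]):
    z=.36
    r.reach([x,y,z],pick_q(x,y,z,0)); p,X=wcloud(); np.savez(f"w{i}.npz",p=p,X=X); ims.append(cv2.resize(p[...,::-1],(400,250)))
ims.append(ims[0]*0)
cv2.imwrite("pics/w.png",cv2.resize(np.vstack([np.hstack(ims[i:i+2]) for i in(0,2,4)]),(640,600)))
print(r.read_state()["time_s"])
E
```

```text
{'K': array([[340.86604173,   0.        , 328.17883738],
       [  0.        , 340.86604173, 202.03323518],
       [  0.        ,   0.        ,   1.        ]]), 'tool_from_camera': array([[-1.07533944e-04, -9.46581819e-01, -3.22463717e-01,
         8.24684429e-02],
       [ 9.99999697e-01,  1.46801275e-04, -7.64406404e-04,
         5.74853945e-04],
       [ 7.70911289e-04, -3.22463701e-01,  9.46581516e-01,
        -1.17214280e-01],
       [ 0.00000000e+00,  0.00000000e+00,  0.00000000e+00,
         1.00000000e+00]])}
7.5583
```

View pics/w.png

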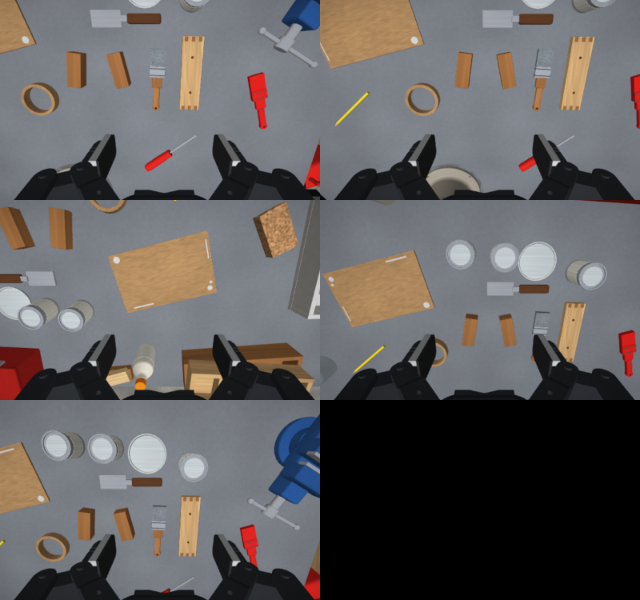

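The wrist views show everything clearly: front and brush in view 0, blocks in view 1, board in view 2, tins and tray in views 3 and 4. I'll measure in the clouds.

```bash
python3 - <<'E'
from h import *
from meas import O
O["tin1"]=O["t1"]
V={0:["b2","front","brush"],1:["b1","b2","front","brush"],2:["board"],3:["t1","t2","b1","b2"],4:["t1","t2","t3","front"]}
for i,ks in V.items():
    f=np.load(f"w{i}.npz");p,X=f["p"],f["X"]; hsv=cv2.cvtColor(p,cv2.COLOR_RGB2HSV)
    for k in ks:
        x,y,a,b,R=O[k]; 
        if k=="brush": R=.1
        m=(X[...,2]>a)&(X[...,2]<b)&(np.hypot(X[...,0]-x,X[...,1]-y)<R)
        if k=="board": m=(hsv[...,1]>60)&(hsv[...,0]<25)&(np.hypot(X[...,0]-x,X[...,1]-y)<R)&(X[...,2]<.02)
        if k=="brush": m&=abs(X[...,1]-y)<.045
        m[300:]=0
        N,l,s,_=cv2.connectedComponentsWithStats(m.astype(np.uint8)); m=l==1+s[1:,4].argmax()
        q=(X[m][:,:2]*1000).astype(np.float32)
        if k[0]=="t": c,R=cv2.minEnclosingCircle(q); print(i,k,np.round(c,1),round(R,1),q.mean(0).round(1))
        else:
            (c,wh,a)=cv2.minAreaRect(q); print(i,k,np.round(c,1),np.round(wh),round(a,1),q.mean(0).round(1))
    if i in(3,4):
        m=(hsv[...,1]<40)&(hsv[...,2]>120)&(np.hypot(X[...,0]-.634,X[...,1]+.253)<.062)&(X[...,2]<.015)
        m=cv2.morphologyEx(m.astype(np.uint8),cv2.MORPH_OPEN,np.ones((3,3)))&np.isfinite(X[...,2])
        q=(X[m>0][:,:2]*1000).astype(np.float32); print(i,"tray",cv2.minEnclosingCircle(q),q.mean(0))
    if i==0:
        m=(hsv[...,1]<50)&(X[...,2]>.008)&(X[...,2]<.02)&(abs(X[...,1]+.28)<.03)&(abs(X[...,0]-.42)<.1)
        q=X[m][:,:2]*1000;print("grey",np.percentile(q,[2,98],axis=0))
        m=(hsv[...,1]>90)&(X[...,2]>.005)&(X[...,2]<.02)&(abs(X[...,1]+.28)<.03)&(abs(X[...,0]-.40)<.1)
        q=X[m][:,:2]*1000;print("handle",np.percentile(q,[2,98],axis=0))
E
```

```text
0 b2 [ 433.1 -181.4] [90. 36.] 11.6 [ 434.7 -181.7]
0 front [ 417.7 -374.4] [ 55. 200.] 89.3 [ 424.8 -374.2]
0 brush [ 399.8 -281.1] [ 42. 174.] 87.7 [ 420.8 -281.9]
grey [[ 412.88149085 -303.26612516]
 [ 485.57900708 -262.99981324]]
handle [[ 318.3723077  -292.21833363]
 [ 410.18888643 -267.16666755]]
1 b1 [433.8 -67.4] [36. 90.] 81.6 [435.5 -67.9]
1 b2 [ 433.  -181.1] [90. 36.] 11.6 [ 434.8 -180.6]
1 front [ 417.9 -374.1] [ 56. 199.] 89.4 [ 424.8 -373.1]
1 brush [ 399.5 -280.2] [ 42. 174.] 86.5 [ 420.9 -280.8]
2 board [550.6 187.9] [170. 272.] 13.8 [544.8 190.4]
3 t1 [656.5 -55.3] 33.0 [657.1 -55.3]
3 t2 [ 649.7 -158.4] 33.1 [ 650.4 -158.3]
3 b1 [434.1 -67.4] [36. 91.] 81.5 [436.4 -67.7]
3 b2 [ 433.4 -181. ] [91. 36.] 11.4 [ 435.6 -180.6]
3 tray ((633.9933471679688, -252.98716735839844), 61.98349380493164) [ 636.0671  -254.47058]
4 t1 [655.8 -55.5] 33.7 [657.2 -56.1]
4 t2 [ 649.8 -158.4] 33.2 [ 650.4 -158.6]
4 t3 [ 606.8 -369.3] 33.1 [ 607.5 -369.2]
4 front [ 430.4 -374.7] [ 56. 176.] 89.3 [ 435.6 -374.3]
4 tray ((634.0323486328125, -253.00131225585938), 61.98143768310547) [ 636.09644 -253.21152]
```

```bash
cat >> h.py <<'E'
UP=.17
def grab(x,y,psi,z,op=.085,f=50,up=UP):
    q=pick_q(x,y,z,psi); command_gripper(op); r.reach([x,y,up],q)
    hit=r.move_straight([x,y,z],q,speed=.2,max_force=15)
    command_gripper(0,f); s=r.read_state(); print("grab hit",hit,"w",round(s["grip_width"],4),"pos",s["eef_pos"].round(4),"F",s["grip_force"])
def put(x,y,psi,z,op=.085,up=UP):
    s=r.read_state(); r.move_straight([*s["eef_pos"][:2],up],speed=.25)
    q=pick_q(x,y,z,psi); r.reach([x,y,up],q)
    hit=r.move_straight([x,y,z],q,speed=.15,max_force=12)
    s=r.read_state(); print("put hit",hit,"w",round(s["grip_width"],4),s["eef_pos"].round(4),"Fz",s["contact_force"].round(2))
    command_gripper(op); r.move_straight([x,y,up],q,speed=.25); print("t",r.read_state()["time_s"])
E
python3 - <<'E'
from h import *
D=np.radians
grab(.4338,-.0674,D(-8.4),.031,.06); put(.5358,.2481,D(13.8),.0375,.06)
grab(.433,-.1811,D(11.6),.031,.06); put(.5654,.1277,D(13.8),.0375,.06)
r.reach([.5,.19,.36],pick_q(.5,.19,.36,0)); p,X=wcloud(); cv2.imwrite("pics/blk.png",p[...,::-1]); np.savez("wb.npz",p=p,X=X)
m=((X[...,2]>.035)&(X[...,2]<.05)&(np.hypot(X[...,0]-.55,X[...,1]-.19)<.15)).astype(np.uint8); m[300:]=0
n,l,s,c=cv2.connectedComponentsWithStats(m)
for i in range(1,n):
    if s[i,4]>100: print(c[i],cv2.minAreaRect((X[l==i][:,:2]*1000).astype(np.float32)),np.median(X[l==i][:,2]))
E
```

```text
grab hit False w 0.0356 pos [ 0.4347 -0.0677  0.0322] F 50.47524154186249
put hit True w 0.0353 [0.5343 0.2474 0.038 ] Fz [-0.31  0.04  4.3 ]
t 15.4417
grab hit False w 0.0353 pos [ 0.4338 -0.1815  0.0323] F 50.86802065372467
put hit True w 0.0352 [0.564  0.1267 0.038 ] Fz [-0.13  0.25  3.38]
t 22.6917
[371.65490628 178.43164278] ((534.4030151367188, 247.37713623046875), (90.3575439453125, 35.99699783325195), 13.693007469177246) 0.04181915772803679
[281.87967761 200.13874496] ((564.2525634765625, 127.10067749023438), (90.27043151855469, 36.289710998535156), 13.42636775970459) 0.041749718629075505
```

Both blocks are placed to within about 1.5 mm. Next come the drawer front and then feeling the tins.

```bash
python3 - <<'E'
from h import *
D=np.radians
grab(.4178,-.3743,D(-.7),.028,.07); put(.5497,.1875,D(103.7),.0705,.07)
E
python3 - <<'E'
from h import *
s=r.read_state();r.reach([.5,.19,.36],pick_q(.5,.19,.36,0)); p,X=wcloud(); cv2.imwrite("pics/front.png",p[...,::-1])
m=((X[...,2]>.052)&(X[...,2]<.065)&(np.hypot(X[...,0]-.55,X[...,1]-.19)<.15)).astype(np.uint8); m[300:]=0
n,l,s,c=cv2.connectedComponentsWithStats(m)
for i in range(1,n):
    if s[i,4]>100: print(c[i],cv2.minAreaRect((X[l==i][:,:2]*1000).astype(np.float32)),np.median(X[l==i][:,2]))
# feel the tins
tins={1:(.6562,-.0554),2:(.6497,-.1584),3:(.6068,-.3693)}
for k,(x,y) in tins.items():
    q=pick_q(x,y,.05,np.pi/2); command_gripper(.085); r.reach([x,y,.14],q); r.hold(.2); f0=r.read_state()["contact_force"][2]
    r.move_straight([x,y,.05],q,speed=.15,max_force=15); command_gripper(0,50)
    z=r.read_state()["eef_pos"][2]; r.move_straight([x,y,z+.015],speed=.1); r.hold(.4)
    s=r.read_state(); df=s["contact_force"][2]-f0; print(k,"dF",df,"w",s["grip_width"],"z",z,s["time_s"])
    if df<-2.3: print("full",k); break
    r.move_straight([x,y,z+.0005],speed=.05); command_gripper(.085); r.move_straight([x,y,.14],speed=.25)
E
```

```text
grab hit False w 0.0533 pos [ 0.4186 -0.375   0.0299] F 52.96043157577515
put hit True w 0.0534 [0.5485 0.1866 0.0711] Fz [0.3  0.08 2.71]
t 32.9583
[327.69305079 193.36709255] ((548.1831665039062, 186.71324157714844), (55.545658111572266, 200.15185546875), 13.80162525177002) 0.057830110912775345
1 dF -0.5876964840852448 w 0.06489520267010755 z 0.05179508884648576 37.85
2 dF -1.0335110941057395 w 0.06497252858430866 z 0.051839114220103504 41.825
3 dF -3.312434020186501 w 0.065244781102106 z 0.05199841194127193 46.175
full 3
```

View pics/front.png

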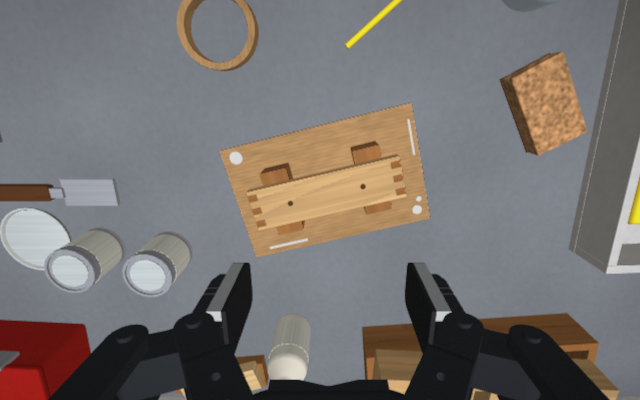

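The front lies centred on both blocks (image centre about 325,192). Tin 3 is the full one, so it goes to the tray, followed by the brush.

```bash
python3 - <<'E'
from h import *
put(.6365,-.253,np.pi/2,.0525,.085)
grab(.427,-.2825,np.radians(-3),.027,.06,40)
x,y,z=r.read_state()["eef_pos"]; r.move_straight([x,y,.2],speed=.2)
r.reach([.56,-.255,.36],pick_q(.56,-.255,.36,np.radians(-3))); p,X=wcloud(); cv2.imwrite("pics/tray.png",p[...,::-1])
hsv=cv2.cvtColor(p,cv2.COLOR_RGB2HSV)
m=((X[...,2]>.07)&(X[...,2]<.085)&(np.hypot(X[...,0]-.635,X[...,1]+.253)<.05)).astype(np.uint8)
q=(X[m>0][:,:2]*1000).astype(np.float32); print("tin",cv2.minEnclosingCircle(q),np.median(X[m>0][:,2]))
m=((hsv[...,1]<40)&(hsv[...,2]>120)&(X[...,2]<.015)&(np.hypot(X[...,0]-.635,X[...,1]+.253)<.065))
q=X[m][:,:2]*1000; print("tray vis",np.percentile(q,[1,99],axis=0)); print(r.read_state()["time_s"],r.read_state()["grip_width"])
E
```

```text
put hit True w 0.0652 [ 0.6344 -0.2535  0.0542] Fz [-0.44 -0.22  2.93]
t 48.975
grab hit False w 0.0406 pos [ 0.4278 -0.2831  0.0285] F 41.084758043289185
tin ((633.13525390625, -252.64901733398438), 32.91299819946289) 0.07577659447892005
tray vis [[ 574.34573616 -314.44050944]
 [ 696.9807797  -191.69363248]]
53.6833 0.04071433672421244
```

View pics/tray.png

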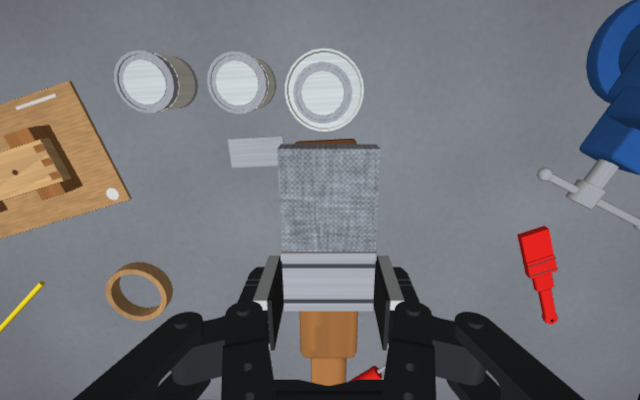

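The tin is centred in the tray (325,90), and the brush is held level by the middle of its ferrule. Now I'll lay it on the lid.

```bash
python3 - <<'E'
from h import *
put(.6345,-.252,np.radians(-3),.1035,.06,up=.22)
r.reach([.52,-.255,.36],pick_q(.52,-.255,.36,np.radians(-3))); p,X=wcloud(); cv2.imwrite("pics/end.png",p[...,::-1])
hsv=cv2.cvtColor(p,cv2.COLOR_RGB2HSV)
m=((X[...,2]>.082)&(X[...,2]<.1)&(np.hypot(X[...,0]-.62,X[...,1]+.253)<.14))
q=(X[m][:,:2]*1000).astype(np.float32); print(cv2.minAreaRect(q))
for a in(.54,.58,.62,.635,.65,.68): 
    k=m&(abs(X[...,0]-a)<.01); print(a,np.nanmedian(X[k][:,2]),k.sum())
m&=hsv[...,1]>90; print("handle/ferrule edge x",np.percentile(X[m][:,0],98))
for nm,c in(("t1",(.6562,-.0554)),("t2",(.6497,-.1584))):
    m=(X[...,2]>.066)&(X[...,2]<.08)&(np.hypot(X[...,0]-c[0],X[...,1]-c[1])<.06); print(nm,cv2.minEnclosingCircle((X[m][:,:2]*1000).astype(np.float32)))
E
```

```text
put hit True w 0.0408 [ 0.6328 -0.252   0.1049] Fz [-1.53  1.15  4.63]
t 56.4833
((600.2459716796875, -250.95809936523438), (41.38185501098633, 167.0453338623047), 87.52814483642578)
0.54 0.08864086055335563 275
0.58 0.08843002861567123 329
0.62 0.0904008951577604 729
0.635 0.09080704478644797 839
0.65 0.0893115824812275 850
0.68 0.08880874160607524 636
handle/ferrule edge x 0.615470633833511
t1 ((654.83642578125, -54.94937515258789), 33.48728942871094)
t2 ((648.7755126953125, -157.8147735595703), 33.22315216064453)
```

View pics/end.png

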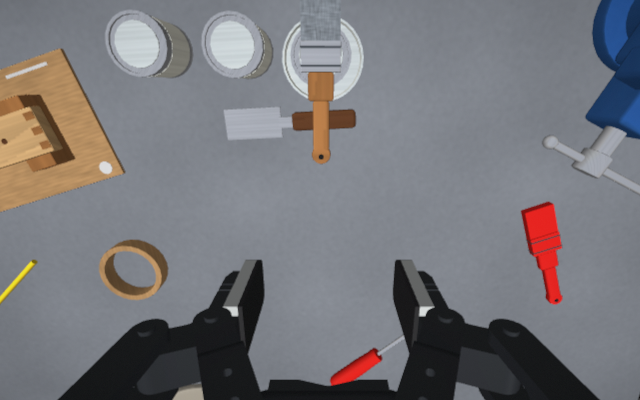

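The brush lies level across the lid, with its ferrule at (321,55) over the tin's centre, and the empty tins are back in place. I'm handing it in.

```bash
python3 -c "
from h import *
r.hold(.5); print(r.finish_job(), r.read_state()['time_s'])"
```

```text
the job is handed in; nothing more can be done
the job is handed in; nothing more can be done
```

The job is handed in at about 58 s, verdict not shown: the drawer front lies on both blocks within about 3 mm of the board's centre, tin_3 (the full one) stands in the middle of the drip tray with the brush level on its lid, and both empty tins are back within about 2 mm.

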